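Load and bolt the speaker ageing carrier

ROBOT

A 6-joint arm with a two-finger parallel gripper is mounted at the origin on the work surface. World frame = base frame: x ahead of the robot, y to its left, z up, the work surface at z = 0. Lengths are in m, angles in rad, forces in N, time in s.
With the tool pointing down it reaches from about 0.3 to 0.875 m from the base axis. Payload 6.4 kg.
Tool frame: the origin (TCP) lies on the centre line of the jaws, within the pads' length; the fingertips stand 8 mm ahead of it and the grasp point (between the pads) lies 11 mm behind it; z points along the fingers, y is the line along which they close (so a half turn about z gives the same grasp; the last joint's range is limited). The gripper opens to 85 mm and grips with 20 to 120 N. Pads are 22 mm wide; open, the fingers measure 114 mm over their backs; the gripper's body (76 mm by 85 mm) begins 54 mm behind the grasp point. The pads swing forward as they close: fully open they stand 13 mm farther back than shut.
Start: joints at [1.013, 0.181, 1.607, -0, 1.354, -0.206], TCP at [0.198, 0.54, 0.239] pointing down, gripper open.
Joint ranges: [-2.99, 2.99], [-0.89, 2.07], [0.3, 2.58], [-1.14, 4.28], [0, 2.63], [-3.12, 3.12]. Speed limits (rad/s): [2.57, 2.57, 3.01, 3.14, 3.14, 3.14].

INTERFACE

Orientations are given as a unit quaternion [w, x, y, z].
In Python, from bench import ctrl gives the robot as it stands.
- The arm moves only by the shell command python3 -m handwheel 'ROWS' [OPENING]. ROWS is JSON, a list that holds one entry, the list of rows, each a list of 4 numbers: the shift along the tool's x, y, z each as a share of 20 cm, from -1 to 1, then the turn about the tool's z as a share of 1.5 rad, from -1 to 1. In form: [[[x, y, z, twist], ...]]. A call has 1 to 10 rows; each row is the pose to reach, as a shift and turn from the pose commanded when the call began, along the tool's axes at that moment; what a row does not reach only later rows make up. A row lasts 1/8 s, in which the tool goes at most 62.5 mm and 10.7 degrees, less where a joint would pass 70% of its speed; a pose out of reach is approached as far as the arm can. A call with a number of a shift or a turn outside -1 to 1 is refused whole. A call with a gripper value outside its range is refused whole. OPENING is the finger opening in mm, from 0 to 85.4, set as the call begins (- or left out, the last holds). The fingers move at their own pace and stop on an object; the grip force is fixed at half the most. Time passes only in rows, so rows that repeat a pose let the fingers close. It gives the time, the measured TCP pose, the force, the opening and the grip force at its end, in the units of the state.
- ctrl.get_obs(): the state, without advancing time (a new reading comes with each control period).
- ctrl.camera(name): name is "scene" or "top" or "wrist"; returns a dict with "color" (480x640x3 uint8, red, green, blue), "range_z" (480x640 float32, m along the optical axis (not along the pixel's ray), 0 where there is no reading), "K" (3x3 intrinsics, pixels), "pose" (4x4, takes a point from camera to world coordinates); the wrist camera has in their place "T_tool_cam" (4x4, takes a point from camera to tool coordinates, whose origin is the TCP and whose axes are the flange's). Camera axes: x right, y down, z forward; pixel columns grow to the right and rows downward; lengths in m; the calibration is good to about 2 mm. A picture is of the moment at which its call begins: read the wrist's pose just before it.
- ctrl.hand_in(): hands the job in; it is judged then, once.
The state is a dict: "time_s": time; "q": joint angles; "dq": joint speeds; "joint_efforts": joint torques, N m; "eef_pos": TCP position; "eef_rot": TCP orientation; "wrist_force": force on the tool from outside, world axes, zero at the start; "torque": the same for the moment, N m; "opening": opening from 0.0 (shut) to 1.0 (fully open); "grasp_force": force on a finger pad.
Only numpy, scipy, OpenCV 4.12 (cv2) and the standard library are available. Lean on these libraries where they do the work, as an engineer would, in place of code of your own. Each camera call takes 0.05 s, during which the arm holds its last target. There are 200 camera calls.

TASK

Load the speakers from the cardboard tray into the ageing carrier: draw its bolt, swing the hold-down bar well out of the way, and stand every speaker upright on the floor of a pocket of its own (any pocket) with its charging socket facing that pocket's white line. Then swing the bar fully shut over them and slide the bolt fully home into its keeper. Leave the tape roll, screwdriver and parts bin where they are.

Things in the scene. Friction and masses are not known exactly. Their poses are not given: they have to be found in the camera images.
- carrier: Brown bakelite ageing carrier, fixed to the bench: plate 360 x 104 x 18 mm with three square pockets in a row along its x axis, a hinge post near its -x end (the end nearer the robot) and a square keeper post near its +x end. Origin: centre of the underside; x along the row, z up. Its yaw differs from start to start.
- hold_bar (a joint): Angle (rad) of the level aluminium hold-down bar (22 mm wide; underside 82, top 92 mm above the bench; reaches 268 mm from the hinge). 0 = shut against its stop, straight over the pockets, 6 mm above seated speakers; grows as it swings level about the upright hinge to the carrier's +y side; limit 1.9; past 1.1 it clears every pocket. Stays where left (1 N at the grip post moves it).
- hinge (a point): On the upright hinge axis of the bar, at the bar's top face (92 mm above the bench); at x = -150 mm, y = 0 in the carrier's frame.
- bar_grip (a point): On the axis of the black upright grip post on the bar (18 mm diameter, 44 mm tall, from 92 to 136 mm above the bench), 120 mm above the bench and 130 mm from the hinge axis. Moves with the bar; its x axis points along the bar away from the hinge, so its yaw is the carrier's yaw plus the bar's angle.
- bolt (a joint): Travel (m) of the steel bolt that slides lengthwise on top of the bar's free end: 0 = fully drawn, tip 12 mm short of the keeper; 0.034 = fully home, tip 22 mm inside it. Slides with about 2 N. It really locks: home, it holds the bar shut; with the bar more than about 0.007 rad from shut it strikes the keeper and will not enter.
- bolt_knob (a point): On the axis of the bolt's upright steel knob (15 mm diameter, from about 106 to 136 mm above the bench), 122 mm above the bench, 208 mm from the hinge axis with the bolt drawn and 242 mm with it home. The knob slides along the bar, away from the hinge to go home.
- keeper (a point): Centre of the keeper's mouth on top of the keeper post, 102 mm above the bench: a 14 mm wide slot between two steel cheeks, bridged at 116 mm, for the 10 mm bolt rod. The mouth faces the hinge.
- tray: Shallow open cardboard tray, 320 x 150 x 28 mm, walls and floor 4 mm thick, fixed to the bench, to the robot's right; the speakers stand in it at the start. Origin: centre of the underside; x along its length.
- pocket0 (a point): Centre of the floor of a pocket (nearest the hinge): 64 x 64 mm, 6 mm deep, floor 12 mm above the bench; pockets are 86 mm apart. Axes as the carrier's.
- mark0 (a point): The white line (6 x 16 mm) painted on the plate beside that pocket, on the carrier's -y side: this point is 35 mm from the pocket's centre, on the plate's top 18 mm above the bench; the line runs straight outward from the pocket.
- pocket1 (a point): Centre of the floor of a pocket (middle): 64 x 64 mm, 6 mm deep, floor 12 mm above the bench; pockets are 86 mm apart. Axes as the carrier's.
- mark1 (a point): The white line (6 x 16 mm) painted on the plate beside that pocket, on the carrier's -y side: this point is 35 mm from the pocket's centre, on the plate's top 18 mm above the bench; the line runs straight outward from the pocket.
- pocket2 (a point): Centre of the floor of a pocket (nearest the keeper): 64 x 64 mm, 6 mm deep, floor 12 mm above the bench; pockets are 86 mm apart. Axes as the carrier's.
- mark2 (a point): The white line (6 x 16 mm) painted on the plate beside that pocket, on the carrier's -y side: this point is 35 mm from the pocket's centre, on the plate's top 18 mm above the bench; the line runs straight outward from the pocket.
- speaker0: Small round loudspeaker, chromed body with black top, 56 mm diameter, 64 mm tall, about 0.26 kg, heavy at the bottom; all are alike, and two or three are present (None if absent). Origin: centre of its underside, z up. Its x axis points through the charging socket; a short white pointer on the black top lies on that side, right over the socket. It may stand at any yaw.
- socket0 (a point): Outer face of that speaker's charging socket: a black rubber block 16 x 16 mm, low on the side between 12 and 28 mm above the speaker's underside, standing 7 mm proud, so this point is 35 mm from the speaker's axis. The side is smooth above 28 mm.
- speaker1: Small round loudspeaker, chromed body with black top, 56 mm diameter, 64 mm tall, about 0.26 kg, heavy at the bottom; all are alike, and two or three are present (None if absent). Origin: centre of its underside, z up. Its x axis points through the charging socket; a short white pointer on the black top lies on that side, right over the socket. It may stand at any yaw.
- socket1 (a point): Outer face of that speaker's charging socket: a black rubber block 16 x 16 mm, low on the side between 12 and 28 mm above the speaker's underside, standing 7 mm proud, so this point is 35 mm from the speaker's axis. The side is smooth above 28 mm.
- speaker2: Small round loudspeaker, chromed body with black top, 56 mm diameter, 64 mm tall, about 0.26 kg, heavy at the bottom; all are alike, and two or three are present (None if absent). Origin: centre of its underside, z up. Its x axis points through the charging socket; a short white pointer on the black top lies on that side, right over the socket. It may stand at any yaw.
- socket2 (a point): Outer face of that speaker's charging socket: a black rubber block 16 x 16 mm, low on the side between 12 and 28 mm above the speaker's underside, standing 7 mm proud, so this point is 35 mm from the speaker's axis. The side is smooth above 28 mm.
- tape_roll: Bystander: roll of yellow packing tape, 96 mm diameter, 48 mm tall, lying flat. Origin: centre of underside.
- driver: Bystander: screwdriver lying on the bench. Origin near its middle.
- parts_bin: Bystander: small blue open parts bin, 130 x 100 x 60 mm. Origin: centre of underside.
Things that resemble listed ones, but are neither listed nor needed, are in the scene too. What is shaped like the speaker0 but blue or pink is not meant.

How it is judged:
By the outcome, as a careful person would: the job done as asked, in the order asked, and still so for the second after the job is handed in, with the robot touching nothing.
Of speaker0, speaker1, speaker2 only 2 to 3 are there at a start; the rules pass over those that are not, and their reading is None.
At some moment in a run one of speaker0, speaker1, speaker2 may be knocked a few centimetres aside while the robot is not near it.
It also fails if it takes over 210 s, if anything falls off the work surface, if the arm or the gripper's body presses on something with over 40 N, if the wrist force passes 120 N, or if a joint passes its speed limit or range.

## Working session

There is one attempt and no reset: what is moved stays moved. The work goes in short steps, Python scripts to look and compute and a shell command to move; the robot and the scene stay as the last step left them, time stands still between calls to the robot, and variables do not carry over. Pictures are saved under pics/ and viewed, at most 14 in all, crops included, and the job is handed in when it is done.

```bash
mkdir -p pics; ls
cat > h.py <<'E'
import numpy as np, cv2
from bench import ctrl
from scipy.spatial.transform import Rotation as R
def rot(o): w,x,y,z=o["eef_rot"]; return R.from_quat([x,y,z,w]).as_matrix()
def grab(name):
    o=ctrl.get_obs(); c=ctrl.camera(name)
    if "pose" in c: T=c["pose"]
    else:
        T=np.eye(4);T[:3,:3]=rot(o);T[:3,3]=o["eef_pos"];T=T@c["T_tool_cam"]
    np.savez(f"{name}.npz",color=c["color"],z=c["range_z"],K=c["K"],T=T); return c["color"]
def save(img,fn): cv2.imwrite("pics/"+fn,img[:,:,::-1])
def load(n): return np.load(n+".npz")
def at(d,u,v,z=None):
    "world point of pixel: by depth, or on the plane at height z"
    K,T=d["K"],d["T"]; r=T[:3,:3]@np.linalg.inv(K)@[u,v,1]
    s=(z-T[2,3])/r[2] if z is not None else np.median(d["z"][int(v)-1:int(v)+2,int(u)-1:int(u)+2])
    return T[:3,3]+s*r
def go(x,y,z,yaw=None):
    "rows needed (share units) from present pose; yaw= world angle of tool x"
    o=ctrl.get_obs();M=rot(o);d=M.T@(np.array([x,y,z])-o["eef_pos"])/0.2
    y0=np.arctan2(M[1,0],M[0,0]); t=0 if yaw is None else -((yaw-y0+np.pi)%(2*np.pi)-np.pi)
    print("now",np.round(o["eef_pos"],4),"yaw",round(y0,3),"shift",np.round(d,3),"twist",round(t/1.5,3),"or",round((t+np.pi)/1.5,3),round((t-np.pi)/1.5,3),"q5",round(o["q"][5],2))
E
python3 - <<'E'
from h import *
o=ctrl.get_obs();print(o["time_s"],o["eef_pos"],rot(o).round(3),o["opening"])
save(grab("top"),"top0.png");save(grab("scene"),"scene0.png")
print(load("top")["T"].round(3))
E
```

```text
pics
0.0 [0.19782008 0.53931263 0.23836434] [[-0.939  0.345 -0.001]
 [ 0.345  0.939 -0.002]
 [ 0.    -0.002 -1.   ]] 1.0021533585529452
[[ 1.300e-02 -9.760e-01  2.180e-01  2.740e-01]
 [-1.000e+00 -1.400e-02  1.000e-03  8.000e-03]
 [ 2.000e-03 -2.180e-01 -9.760e-01  1.179e+00]
 [ 0.000e+00  0.000e+00  0.000e+00  1.000e+00]]
```

View pics/top0.png

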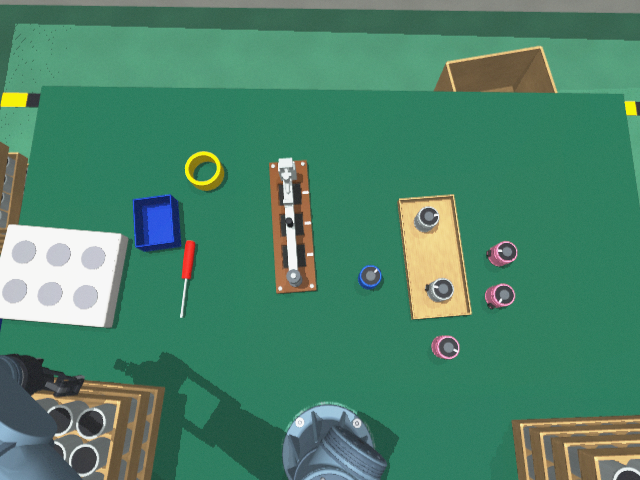

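View pics/scene0.png

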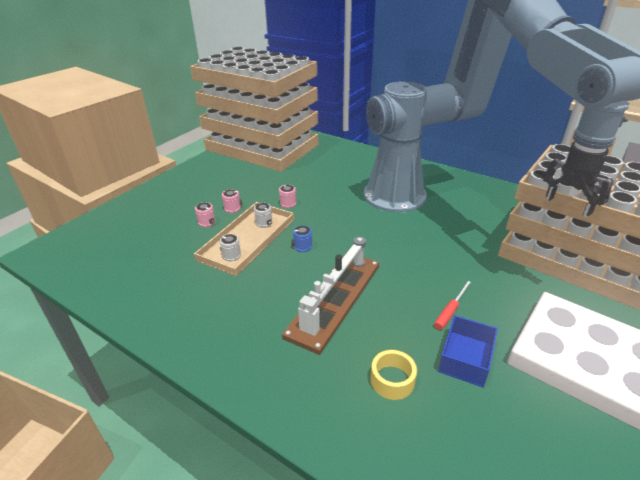

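Top view: the carrier spans (270-316, 160-293) with its hinge at (293,277) and keeper at (287,163). There are two chrome speakers in the tray at about (428,218) and (440,290). Next I'll take enlarged crops.

Run:
```python
from h import *
c=load("top")["color"]
a=cv2.resize(c[150:300,250:330],None,fx=4,fy=4,interpolation=cv2.INTER_CUBIC)
b=cv2.resize(c[190:325,395:475],None,fx=4,fy=4,interpolation=cv2.INTER_CUBIC)
b=np.vstack([b,np.zeros((60,320,3),np.uint8)])
save(np.hstack([a,b]),"crop0.png")
```

```text
(no output)
```

View pics/crop0.png

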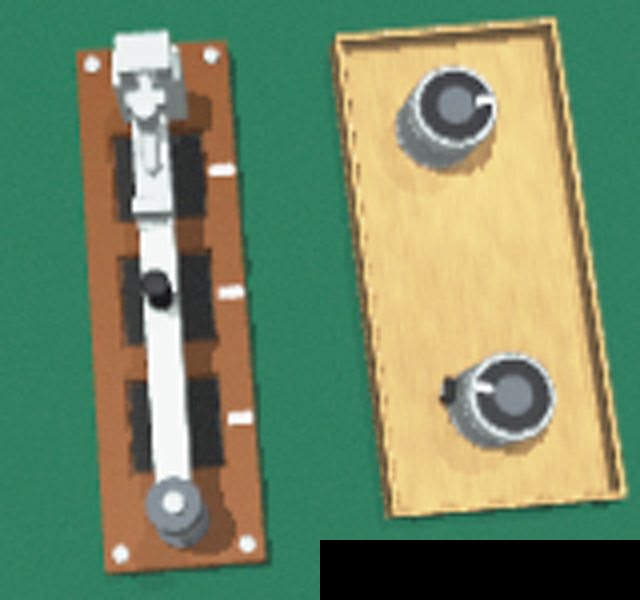

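The crop shows plate corners at (79,52), (228,42), (266,562) and (106,572). White lines are at (222,170), (232,292) and (240,418). Speaker tops are at (456,103) with pointer (486,101), and (514,397) with pointer (484,388).

```bash
cat >> h.py <<'E'
def carrier(): return np.load("carrier.npy")  # x,y,yaw
def cw(x,y):
    X,Y,a=carrier(); return np.array([X+x*np.cos(a)-y*np.sin(a),Y+x*np.sin(a)+y*np.cos(a)])
E
python3 - <<'E'
from h import *
d=load("top")
A=lambda u,v,z:at(d,250+u/4,150+v/4,z)
B=lambda u,v,z:at(d,395+(u-320)/4,190+v/4,z)
P=np.array([A(*p,.018)[:2] for p in [(79,52),(228,42),(266,562),(106,572),(222,170),(232,292),(240,418)]])
L=np.array([[.18,.052],[.18,-.052],[-.18,-.052],[-.18,.052],[.086,-.035-.003],[0,-.038],[-.086,-.038]])
from scipy.spatial.transform import Rotation as R
l=L-L.mean(0);p=P-P.mean(0);a=np.arctan2((l[:,0]*p[:,1]-l[:,1]*p[:,0]).sum(),(l*p).sum())
M=np.array([[np.cos(a),-np.sin(a)],[np.sin(a),np.cos(a)]]);t=P.mean(0)-M@L.mean(0)
print("carrier",t,a,"resid mm",((P-(L@M.T+t))*1000).round(1).tolist()); np.save("carrier.npy",[*t,a])
print("depth check plate",at(d,250+170/4,150+360/4)," bar grip",at(d,250+156/4,150+284/4),cw(-.02,0))
for c,q in [((456,103),(486,101)),((514,397),(484,388))]:
    C=B(*c,.068);Q=B(*q,.068);print("spk",C,"depth",B(*c,None),"r",np.hypot(*(Q-C)[:2]),"yaw",np.arctan2(*(Q-C)[1::-1]))
print("knob",cw(.058,0),"hinge",cw(-.15,0))
go(*cw(.058,0),.25,a)
E
```

```text
carrier [0.5678036 0.0996392] 0.09060978984813599 resid mm [[-0.7, 1.0], [-1.3, 1.9], [-1.2, 1.7], [0.4, 1.4], [0.8, -1.6], [1.0, -2.5], [1.0, -1.9]]
depth check plate [0.50922194 0.09365144 0.09115308]  bar grip [0.54639343 0.10002128 0.13534205] [0.54788565 0.09782949]
spk [ 0.58296416 -0.25390582  0.068     ] depth [ 0.58261028 -0.25360551  0.06927265] r 0.019437143633858532 yaw -1.4881115522767974
spk [ 0.39437159 -0.28298747  0.068     ] depth [ 0.39425413 -0.28270319  0.06908443] r 0.01915914580616668 yaw 1.2886738804553366
knob [0.62556567 0.10488738] hinge [0.41841894 0.08606633]
now [0.1979 0.5394 0.2385] yaw 2.79 shift [-2.756 -1.303 -0.057] twist 1.799 or 3.894 -0.295 q5 -0.21
```

```bash
python3 -m handwheel '[[[-0.3,-0.14,0,0],[-0.6,-0.28,0,0],[-0.9,-0.43,0,0],[-0.9,-0.43,0,0]]]' && python3 -m handwheel '[[[-0.3,-0.14,0,0],[-0.6,-0.28,0,0],[-0.9,-0.43,0,0],[-0.9,-0.43,0,0]]]' && python3 -m handwheel '[[[-0.3,-0.14,0,-0.1],[-0.6,-0.28,0,-0.2],[-0.85,-0.43,0,-0.295],[-0.85,-0.43,0,-0.295],[-0.85,-0.43,0,-0.295],[-0.85,-0.43,0,-0.295]]]'
python3 - <<'E'
from h import *
save(grab("wrist"),"w0.png"); d=load("wrist"); print(d["T"].round(3)); go(*cw(.092,0),.25,carrier()[2])
E
```

```text
time_s: 0.6
eef_pos: [0.3395, 0.3945, 0.239]
eef_rot: [0.0, 0.177, 0.984, -0.0]
wrist_force: [0.2, 0.3, 0.0]
opening: 1.002
grasp_force: 0.0
time_s: 1.1
eef_pos: [0.4786, 0.2523, 0.239]
eef_rot: [-0.0, 0.177, 0.984, -0.0]
wrist_force: [-0.1, 0.5, -0.3]
opening: 1.002
grasp_force: 0.0
time_s: 1.85
eef_pos: [0.6057, 0.117, 0.2391]
eef_rot: [-0.0, -0.046, 0.999, 0.0]
wrist_force: [-0.1, -0.7, 0.1]
opening: 1.0
grasp_force: 0.0
[[-0.091  0.941  0.327  0.522]
 [ 0.996  0.086  0.031  0.109]
 [ 0.001  0.328 -0.945  0.374]
 [ 0.     0.     0.     1.   ]]
now [0.6058 0.1169 0.2394] yaw -3.049 shift [-0.263 -0.069 -0.053] twist -2.093 or 0.001 -4.187 q5 -1.67
```

View pics/w0.png

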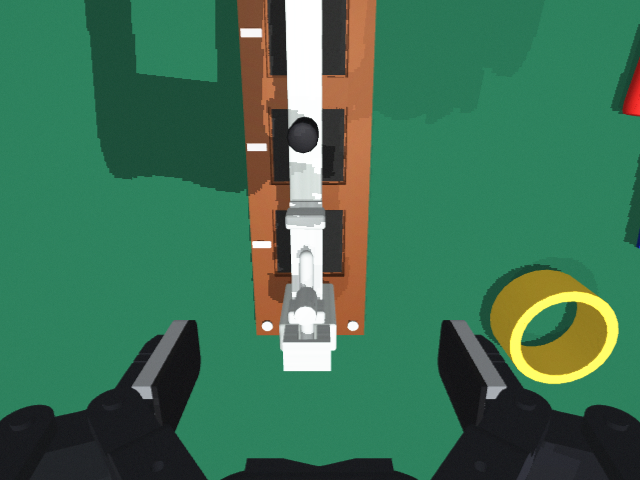

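The wrist view shows the grip post top at (303,133), the knob top near (305,316), white lines at (250,33), (257,147) and (262,244), and plate screws at (267,326) and (353,326).

Run:
```python
from h import *
d=load("wrist");a=carrier()[2]
def loc(p): v=p[:2]-carrier()[:2]; return np.round([v[0]*np.cos(a)+v[1]*np.sin(a),-v[0]*np.sin(a)+v[1]*np.cos(a)],4)
for n,u,v,z in [("post",303,131,.136),("knob",305,316,.136),("m0",250,33,.018),("m1",257,147,.018),("m2",262,244,.018),("cornL",257,334,.018),("cornR",365,334,.018),("p1 L",272.,147,.018),("p1R",346,147,.018),("p2L",275,244,.018),("p2R",343,244,.018)]:
    print(n,at(d,u,v,z).round(4),"depth",at(d,u,v).round(4),"carrier frame",loc(at(d,u,v,z)))
c=cv2.resize(d["color"][195:375,250:370],None,fx=4,fy=3.3,interpolation=cv2.INTER_CUBIC);save(c,"w0c.png")
```

```text
post [0.5445 0.1031 0.136 ] depth [0.5445 0.1031 0.1362] carrier frame [-0.0229  0.0055]
knob [0.6592 0.1134 0.136 ] depth [0.6592 0.1134 0.136 ] carrier frame [0.0923 0.0054]
m0 [0.4866 0.0538 0.018 ] depth [0.4866 0.0539 0.0188] carrier frame [-0.085  -0.0383]
m1 [0.5721 0.0629 0.018 ] depth [0.572  0.063  0.0188] carrier frame [ 0.001 -0.037]
m2 [0.6577 0.071  0.018 ] depth [0.6572 0.0712 0.0193] carrier frame [ 0.0869 -0.0366]
cornL [0.7512 0.0706 0.018 ] depth [0.7513 0.0706 0.0178] carrier frame [ 0.18   -0.0455]
cornR [0.7418 0.175  0.018 ] depth [0.7522 0.1781 0.001 ] carrier frame [0.1801 0.0593]
p1 L [0.571  0.0753 0.018 ] depth [0.5717 0.0747 0.0123] carrier frame [ 0.0009 -0.0245]
p1R [0.5654 0.1365 0.018 ] depth [0.5655 0.1366 0.0169] carrier frame [0.0009 0.037 ]
p2L [0.6566 0.0827 0.018 ] depth [0.6587 0.0823 0.0126] carrier frame [ 0.0869 -0.0249]
p2R [0.6511 0.1435 0.018 ] depth [0.6526 0.1439 0.0138] carrier frame [0.0869 0.0361]
```

View pics/w0c.png

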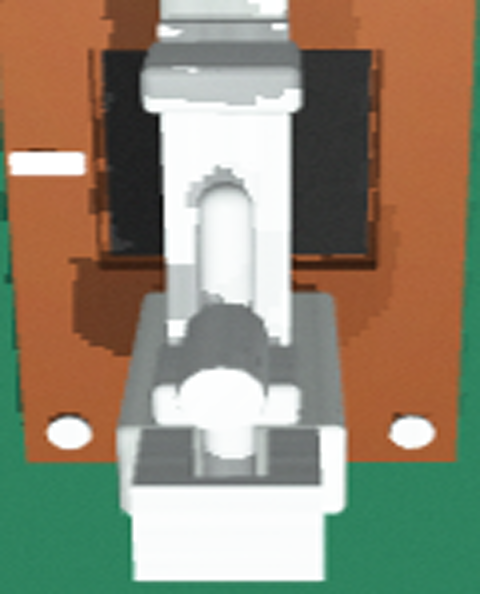

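Run:
```python
from h import *
X,Y,a=carrier(); X,Y=cw(.0005,.0057); np.save("carrier.npy",[X,Y,a]); print(X,Y,a)
d=load("wrist")
def loc(p): v=p[:2]-carrier()[:2]; return [v[0]*np.cos(a)+v[1]*np.sin(a),-v[0]*np.sin(a)+v[1]*np.cos(a),p[2]]
for u in (286,296,305,322,328):
    print(u,[tuple(int(round(t*1000)) for t in loc(at(d,u,v))) for v in range(250,374,6)])
go(*cw(.092,0),.18,a+np.pi)
```

```text
0.5677857841544439 0.1053610645803767 0.09060978984813599
286 [(94, -21, 13), (100, -21, 12), (106, -22, 13), (112, -22, 13), (118, -22, 13), (122, -22, 18), (125, -21, 25), (124, -20, 38), (124, -19, 49), (124, -19, 60), (124, -18, 71), (124, -17, 80), (124, -17, 89), (124, -16, 98), (124, -15, 106), (124, -15, 113), (127, -15, 116), (132, -15, 116), (137, -15, 116), (142, -15, 116), (148, -15, 116)]
296 [(62, -7, 96), (67, -8, 95), (71, -8, 95), (76, -8, 95), (81, -8, 96), (85, -8, 96), (90, -8, 95), (95, -8, 97), (88, -7, 119), (87, -6, 129), (88, -6, 136), (92, -6, 136), (109, -7, 114), (124, -8, 98), (124, -8, 105), (124, -8, 114), (127, -8, 116), (132, -8, 116), (137, -8, 117), (142, -8, 116), (148, -8, 116)]
305 [(60, -1, 101), (62, -1, 106), (66, -1, 108), (71, -1, 107), (75, -1, 107), (80, -1, 107), (84, -1, 108), (85, -1, 117), (84, 0, 126), (84, 0, 134), (87, 0, 137), (92, 0, 136), (96, 0, 136), (118, -1, 107), (123, -1, 107), (124, -1, 114), (127, -1, 116), (132, -1, 117), (137, -1, 116), (142, -1, 117), (148, -1, 116)]
322 [(94, 12, 14), (100, 12, 13), (106, 12, 13), (112, 12, 13), (117, 12, 15), (121, 12, 19), (124, 12, 27), (123, 12, 40), (101, 11, 94), (101, 11, 103), (101, 11, 111), (104, 11, 114), (109, 11, 114), (124, 11, 98), (124, 11, 106), (124, 11, 113), (127, 11, 116), (132, 11, 117), (137, 11, 116), (142, 11, 117), (148, 11, 116)]
328 [(94, 17, 13), (100, 17, 13), (106, 17, 13), (112, 17, 13), (118, 17, 14), (122, 17, 18), (124, 17, 26), (124, 17, 38), (124, 17, 50), (124, 16, 60), (124, 16, 71), (124, 16, 80), (124, 16, 89), (124, 16, 98), (124, 15, 106), (123, 15, 115), (127, 15, 116), (133, 15, 116), (137, 15, 116), (142, 15, 117), (148, 15, 116)]
now [0.6058 0.1169 0.2394] yaw -3.049 shift [-0.265 -0.041  0.297] twist 0.001 or 2.096 -2.093 q5 -1.67
```

```bash
python3 - <<'E'
from h import *
go(*cw(.090,0),.126,carrier()[2]+np.pi)
E
python3 -m handwheel '[[[-0.255,-0.041,0.1,0],[-0.255,-0.041,0.3,0],[-0.255,-0.041,0.5,0],[-0.255,-0.041,0.567,0],[-0.255,-0.041,0.567,0],[-0.255,-0.041,0.567,0]]]'
python3 - <<'E'
from h import *
save(grab("wrist"),"w1.png")
go(*cw(.090,0),.126,carrier()[2]+np.pi)
E
```

```text
now [0.6058 0.1169 0.2394] yaw -3.049 shift [-0.255 -0.041  0.567] twist 0.001 or 2.096 -2.093 q5 -1.67
time_s: 2.65
eef_pos: [0.6596, 0.1118, 0.1283]
eef_rot: [0.002, -0.046, 0.999, -0.0]
wrist_force: [-0.5, 0.1, 0.9]
opening: 1.001
grasp_force: 0.0
now [0.6597 0.1117 0.1284] yaw -3.051 shift [0.01  0.01  0.012] twist 0.0 or 2.095 -2.094 q5 -1.67
```

View pics/w1.png

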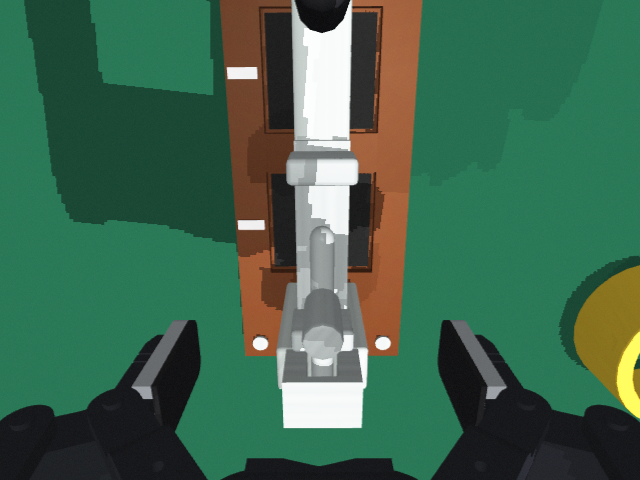

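The knob top at (322,340) lies midway between the pads at u=199 and 440, so the wrist calibration is good. Next: close and draw the bolt.

```bash
python3 -m handwheel '[[[0,0,0.012,0],[0,0,0.012,0],[0,0,0.012,0],[0,0,0.012,0],[0,0,0.012,0],[0,0,0.012,0],[0,0,0.012,0],[0,0,0.012,0]]]' 0
python3 -m handwheel '[[[0.02,0,0,0],[0.05,0,0,0],[0.08,0,0,0],[0.11,0,0,0],[0.14,0,0,0],[0.17,0,0,0],[0.18,0,0,0],[0.18,0,0,0],[0.18,0,0,0]]]'
```

```text
time_s: 3.7
eef_pos: [0.6583, 0.1128, 0.1238]
eef_rot: [0.0, -0.046, 0.999, 0.001]
wrist_force: [-1.0, 5.5, 1.7]
opening: 0.151
grasp_force: 58.5
time_s: 4.82
eef_pos: [0.6244, 0.1096, 0.124]
eef_rot: [0.003, -0.045, 0.999, 0.001]
wrist_force: [8.1, 6.7, -3.7]
opening: 0.148
grasp_force: 58.6
```

```bash
python3 -m handwheel '[[[0,0,0,0],[0,0,0,0],[0,0,-0.1,0],[0,0,-0.2,0],[0,0,-0.25,0],[0,0,-0.25,0],[0,0,-0.25,0]]]' 60
python3 - <<'E'
from h import *
go(*cw(-.020,0),.118,carrier()[2]+np.pi)
d=(grab("wrist"),load("wrist"))[1]
save(d["color"],"w2.png")
E
```

```text
time_s: 5.7
eef_pos: [0.6221, 0.1082, 0.1731]
eef_rot: [-0.0, -0.045, 0.999, 0.0]
wrist_force: [0.3, 0.3, 1.1]
opening: 0.706
grasp_force: 0.0
now [0.6221 0.1082 0.1731] yaw -3.051 shift [0.371 0.011 0.276] twist 0.0 or 2.094 -2.094 q5 -1.68
```

View pics/w2.png

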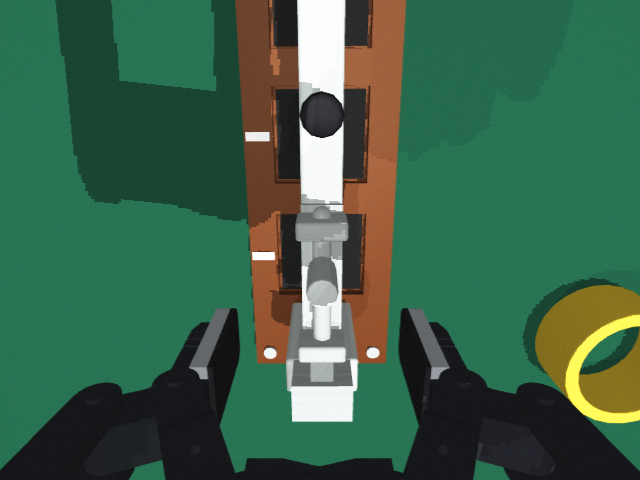

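The bolt is drawn: knob at (321,290), rod clear of the keeper. Next I'll go to the grip post (321,115).

```bash
python3 -m handwheel '[[[0.2,0.01,0,0],[0.37,0.01,0,0],[0.37,0.01,0.05,0],[0.37,0.01,0.2,0],[0.37,0.01,0.276,0],[0.37,0.01,0.276,0],[0.37,0.01,0.276,0]]]' && python3 -m handwheel '[[[0,0,0,0],[0,0,0,0],[0,0,0,0],[0,0,0,0],[0,0,0,0],[0,0,0,0]]]' 0 && python3 -m handwheel '[[[0.007,0.097,0,-0.1],[0.029,0.192,0,-0.2],[0.065,0.283,0,-0.3],[0.113,0.367,0,-0.4],[0.174,0.443,0,-0.5],[0.246,0.509,0,-0.6],[0.327,0.564,0,-0.7],[0.414,0.606,0,-0.8],[0.508,0.634,0,-0.9],[0.508,0.634,0,-0.9]]]'
python3 - <<'E'
from h import *
o=ctrl.get_obs(); p=o["eef_pos"][:2]-cw(-.15,0); print(np.hypot(*p),np.arctan2(p[1],p[0])-carrier()[2])
E
```

```text
time_s: 6.62
eef_pos: [0.5493, 0.1034, 0.1188]
eef_rot: [0.0, -0.045, 0.999, -0.0]
wrist_force: [0.1, 0.1, -0.0]
opening: 0.708
grasp_force: 0.0
time_s: 7.38
eef_pos: [0.549, 0.1034, 0.1191]
eef_rot: [0.001, -0.045, 0.999, -0.0]
wrist_force: [-2.0, 0.4, 5.7]
opening: 0.184
grasp_force: 58.5
time_s: 8.62
eef_pos: [0.435, 0.2209, 0.1191]
eef_rot: [0.0, -0.661, 0.751, -0.0]
wrist_force: [-3.0, -2.1, 4.8]
opening: 0.187
grasp_force: 59.0
0.1301585698898569 1.3522937151116556
```

The bar is at 1.35 rad and clear of every pocket. Next: release, lift and head for the tray.

```bash
python3 -m handwheel '[[[0,0,0,0],[0,0,0,0],[0,0,-0.2,0],[0,0,-0.4,0],[0,0,-0.65,0],[0,0,-0.9,0],[0,0,-0.9,0.12],[0,0,-0.9,0.3],[0,0,-0.9,0.6],[0,0,-0.9,0.9]]]' 60 && python3 -m handwheel '[[[0,0,0,0.2],[0,0,0,0.5]]]'
python3 - <<'E'
from h import *
go(.48,-.27,.30,carrier()[2]+np.pi)
E
```

```text
time_s: 9.88
eef_pos: [0.436, 0.2204, 0.298]
eef_rot: [-0.0, -0.339, 0.941, 0.0]
wrist_force: [-0.7, 0.3, -0.2]
opening: 0.703
grasp_force: 0.0
time_s: 10.12
eef_pos: [0.436, 0.2204, 0.2979]
eef_rot: [-0.0, -0.158, 0.987, 0.0]
wrist_force: [-0.1, -0.6, -0.4]
opening: 0.702
grasp_force: 0.0
now [0.436  0.2204 0.2979] yaw -2.825 shift [ 0.555 -2.399 -0.01 ] twist 0.151 or 2.245 -1.944 q5 -1.66
```

```bash
python3 -m handwheel '[[[0.07,-0.27,0,0],[0.13,-0.54,0,0],[0.18,-0.8,0,0],[0.18,-0.8,0,0]]]' >/dev/null && python3 -m handwheel '[[[0.07,-0.27,0,0],[0.13,-0.54,0,0],[0.18,-0.8,0,0],[0.18,-0.8,0,0]]]' >/dev/null && python3 -m handwheel '[[[0.07,-0.27,0,0],[0.13,-0.54,0,0],[0.19,-0.8,0,0.1],[0.19,-0.8,0,0.15],[0.19,-0.8,0,0.15],[0.19,-0.8,0,0.15],[0.19,-0.8,0,0.15]]]' 85
python3 - <<'E'
from h import *
save(grab("wrist"),"w3.png");c=ctrl.get_obs();print(c["eef_pos"])
g=grab("top");save(np.hstack([g[150:310,255:475]]).repeat(3,0).repeat(3,1),"top1.png")
E
```

```text
time_s: 12.0
eef_pos: [0.4844, -0.2684, 0.2984]
eef_rot: [0.0, -0.05, 0.999, -0.0]
wrist_force: [0.7, -0.0, 0.9]
opening: 0.991
grasp_force: 0.0
[ 0.48433008 -0.26863886  0.29850605]
```

View pics/w3.png

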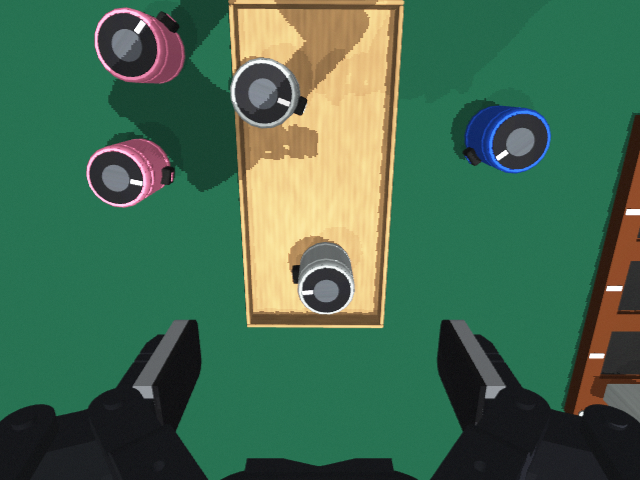

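Speaker A has its top at (326,291) with pointer end (303,293). Speaker B has its top at (264,92) with pointer end (290,103).

```bash
python3 - <<'E'
from h import *
d=load("wrist")
for n,c,q in [("A",(326,291),(304,293)),("B",(264,92),(290,103))]:
    C=at(d,*c,.068);Q=at(d,*q,.068);print(n,C.round(4),"depth",at(d,*c).round(4),"r",np.hypot(*(Q-C)[:2]).round(4),"yaw",np.arctan2(*(Q-C)[1::-1]).round(3))
E
cat >> h.py <<'E'
def tops(n,z=.068):
    "dark-ring tops: fit ellipse of black top around light disc"
E
python3 - <<'E'
from h import *
go(.582,-.252,.15,carrier()[2]+np.pi)
E
```

```text
A [ 0.5825 -0.2513  0.068 ] depth [ 0.5824 -0.2513  0.0681] r 0.0212 yaw -1.371
B [ 0.4078 -0.3207  0.068 ] depth [ 0.4078 -0.3206  0.0688] r 0.0228 yaw 1.283
now [ 0.4843 -0.2689  0.2985] yaw -3.042 shift [-0.494  0.035  0.743] twist 0.006 or 2.1 -2.088 q5 -2.39
```

B has been knocked aside, to (.408,-.321). Next I'll go above A for a closer look.

```bash
python3 -m handwheel '[[[-0.25,0.018,0.1,0],[-0.45,0.035,0.3,0],[-0.49,0.035,0.5,0],[-0.49,0.035,0.7,0],[-0.49,0.035,0.74,0],[-0.49,0.035,0.74,0],[-0.49,0.035,0.74,0],[-0.49,0.035,0.74,0]]]' 85
python3 - <<'E'
from h import *
c=grab("wrist");save(cv2.resize(c[200:440,200:440],None,fx=2.5,fy=2.5),"w4.png")
E
```

```text
time_s: 13.1
eef_pos: [0.5817, -0.2537, 0.1524]
eef_rot: [0.001, -0.049, 0.999, -0.001]
wrist_force: [-0.3, 0.1, 0.7]
opening: 0.995
grasp_force: 0.0
```

View pics/w4.png

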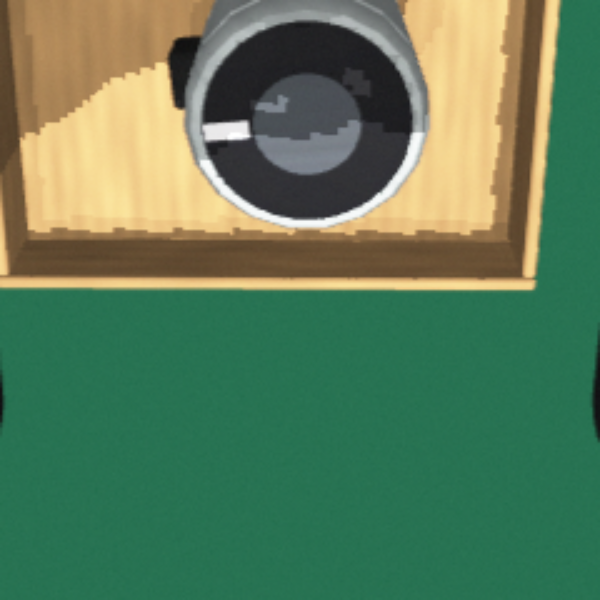

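Crop: A's top centre is at (307,124) and its pointer runs from (249,129) to (203,132).

Run:
```python
from h import *
d=load("wrist");f=lambda u,v:at(d,200+u/2.5,200+v/2.5,.068)
C=f(307,124);Q=f(203,132);y=np.arctan2(*(Q-C)[1::-1]);print(C,y)
a=carrier()[2];g=a+np.pi-(a-np.pi/2-y);print("tool yaw",g)
go(C[0],C[1],.046,g)
```

```text
[ 0.58206944 -0.25126258  0.068     ] -1.3909934935709662
tool yaw 3.3213954868137234
now [ 0.5816 -0.2535  0.152 ] yaw -3.043 shift [-0.003  0.012  0.53 ] twist -0.054 or 2.04 -2.149 q5 -2.27
```

```bash
python3 -m handwheel '[[[-0.003,0.012,0.1,-0.054],[-0.003,0.012,0.25,-0.054],[-0.003,0.012,0.4,-0.054],[-0.003,0.012,0.5,-0.054],[-0.003,0.012,0.53,-0.054],[-0.003,0.012,0.53,-0.054],[-0.003,0.012,0.53,-0.054]]]' 85 && python3 -m handwheel '[[[0,0,0,0],[0,0,0,0],[0,0,0,0],[0,0,0,0],[0,0,0,0],[0,0,0,0]]]' 0 && python3 -m handwheel '[[[0,0,-0.1,0],[0,0,-0.3,0],[0,0,-0.5,0],[0,0,-0.7,0],[0,0,-0.7,0],[0,0,-0.7,0]]]'
python3 - <<'E'
from h import *
go(*cw(0,0),.18,carrier()[2]+np.pi)
E
```

```text
time_s: 14.02
eef_pos: [0.5821, -0.2511, 0.0456]
eef_rot: [0.001, -0.089, 0.996, -0.001]
wrist_force: [0.1, 1.1, 0.3]
opening: 0.998
grasp_force: 0.0
time_s: 14.78
eef_pos: [0.5821, -0.251, 0.0455]
eef_rot: [0.001, -0.09, 0.996, -0.001]
wrist_force: [-0.2, 0.2, 6.3]
opening: 0.638
grasp_force: 63.9
time_s: 15.52
eef_pos: [0.5805, -0.25, 0.1833]
eef_rot: [-0.001, -0.089, 0.996, 0.001]
wrist_force: [0.2, 0.3, -3.2]
opening: 0.637
grasp_force: 63.9
now [ 0.5805 -0.25    0.1833] yaw -2.962 shift [-0.254  1.76   0.018] twist 0.059 or 2.153 -2.035 q5 -2.34
```

```bash
python3 -m handwheel '[[[-0.03,0.2,0,0],[-0.07,0.45,0,0],[-0.1,0.7,0,0],[-0.13,0.9,0,0],[-0.13,0.9,0,0]]]' >/dev/null && python3 -m handwheel '[[[-0.03,0.2,0,0],[-0.07,0.45,0,0],[-0.1,0.7,0,0],[-0.124,0.86,0,0.03],[-0.124,0.86,0,0.059],[-0.124,0.86,0,0.059],[-0.124,0.86,0,0.059]]]'
python3 - <<'E'
from h import *
go(*cw(0,0),.056,carrier()[2]+np.pi)
E
```

```text
time_s: 17.02
eef_pos: [0.5682, 0.104, 0.1833]
eef_rot: [-0.001, -0.045, 0.999, -0.0]
wrist_force: [-0.2, -0.1, -2.8]
opening: 0.637
grasp_force: 64.8
now [0.5682 0.104  0.1833] yaw -3.051 shift [0.    0.007 0.637] twist -0.0 or 2.094 -2.094 q5 -1.69
```

```bash
python3 -m handwheel '[[[0,0.007,0.15,0],[0,0.007,0.35,0],[0,0.007,0.5,0],[0,0.007,0.58,0],[0,0.007,0.62,0],[0,0.007,0.64,0],[0,0.007,0.645,0],[0,0.007,0.645,0],[0,0.007,0.645,0]]]'
python3 - <<'E'
from h import *
go(*cw(0,0),.056,carrier()[2]+np.pi)
E
```

```text
time_s: 18.15
eef_pos: [0.5688, 0.1063, 0.0559]
eef_rot: [0.001, -0.045, 0.999, -0.0]
wrist_force: [0.1, -0.0, -2.5]
opening: 0.636
grasp_force: 64.7
now [0.5688 0.1063 0.0559] yaw -3.051 shift [ 0.006 -0.004 -0.   ] twist 0.0 or 2.095 -2.094 q5 -1.68
```

```bash
python3 -m handwheel '[[[0,-0.004,0.008,0],[0,-0.004,0.014,0],[0,-0.004,0.014,0]]]' && python3 -m handwheel '[[[0,0,0,0],[0,0,0,0],[0,0,0,0],[0,0,0,0],[0,0,-0.1,0],[0,0,-0.3,0],[0,0,-0.6,0],[0,0,-0.9,0],[0,0,-0.95,0],[0,0,-0.95,0]]]' 85
python3 - <<'E'
from h import *
c=grab("wrist");d=load("wrist");
cc=cv2.resize(c[150:420,200:440],None,fx=2.2,fy=2.2);save(cc,"w5.png")
go(.45,-.3,.25,2.86)
E
```

```text
time_s: 18.52
eef_pos: [0.5687, 0.1054, 0.0536]
eef_rot: [0.0, -0.045, 0.999, -0.0]
wrist_force: [-3.0, -0.7, 6.3]
opening: 0.639
grasp_force: 65.6
time_s: 19.77
eef_pos: [0.5689, 0.1055, 0.2442]
eef_rot: [0.001, -0.045, 0.999, -0.0]
wrist_force: [-0.5, 0.1, -0.3]
opening: 0.997
grasp_force: 0.0
now [0.5679 0.1055 0.2422] yaw -3.051 shift [ 0.771 -1.966 -0.039] twist 0.248 or 2.343 -1.846 q5 -1.68
```

View pics/w5.png

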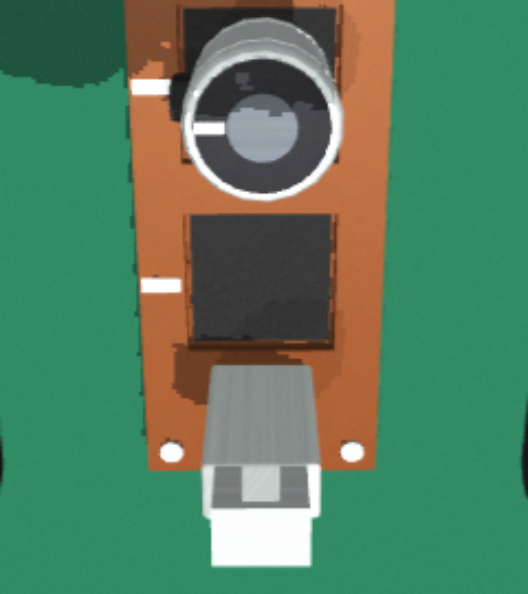

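A stands upright in pocket 1: its pointer end at (195,128) and the socket block both face the line at (150,87). Next is speaker B.

```bash
python3 -m handwheel '[[[0.1,-0.27,0,0],[0.2,-0.55,0,0],[0.3,-0.83,0,0],[0.35,-0.95,0,0],[0.35,-0.95,0,0]]]' >/dev/null && python3 -m handwheel '[[[0.1,-0.27,0,0.05],[0.2,-0.55,0,0.1],[0.3,-0.83,0,0.2],[0.42,-0.98,0,0.25],[0.42,-0.98,0,0.25],[0.42,-0.98,0,0.25]]]'
python3 - <<'E'
from h import *
go(.408,-.321,.16,2.85)
E
```

```text
time_s: 21.2
eef_pos: [0.4503, -0.2914, 0.2415]
eef_rot: [-0.001, 0.141, 0.99, 0.001]
wrist_force: [0.6, -0.4, 0.1]
opening: 0.996
grasp_force: 0.0
now [ 0.4503 -0.2914  0.2415] yaw 2.859 shift [ 0.161 -0.202  0.407] twist 0.006 or 2.1 -2.089 q5 -2.08
```

```bash
python3 -m handwheel '[[[0.16,-0.2,0.1,0],[0.16,-0.2,0.3,0],[0.16,-0.2,0.4,0],[0.16,-0.2,0.4,0],[0.16,-0.2,0.4,0],[0.16,-0.2,0.4,0]]]' 85
python3 - <<'E'
from h import *
c=grab("wrist");save(cv2.resize(c[200:440,200:440],None,fx=2.5,fy=2.5),"w6.png")
E
```

```text
time_s: 21.95
eef_pos: [0.409, -0.3225, 0.1638]
eef_rot: [0.001, 0.141, 0.99, -0.001]
wrist_force: [-0.5, -0.7, -0.0]
opening: 0.996
grasp_force: 0.0
```

View pics/w6.png

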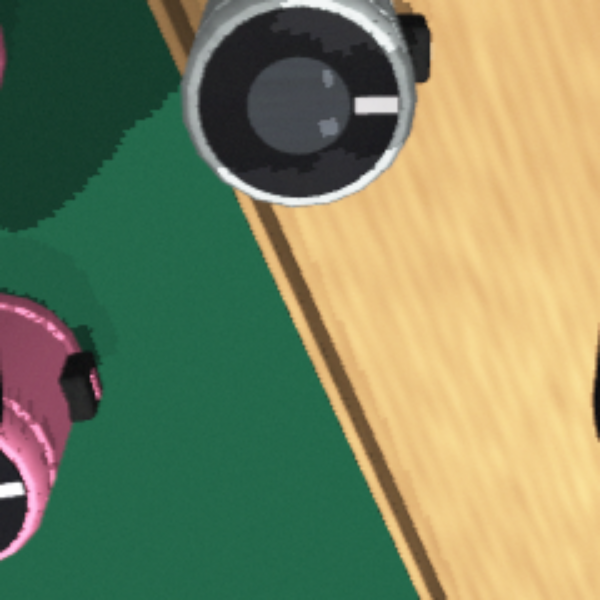

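B's top centre is at (299,105), its pointer runs to (399,104), and a pink decoy sits near (-15,485). I'll check its clearance.

Run:
```python
from h import *
d=load("wrist");f=lambda u,v:at(d,200+u/2.5,200+v/2.5,.068)
C=f(299,105);Q=f(399,104.5);y=np.arctan2(*(Q-C)[1::-1]);print(C,at(d,200+299/2.5,200+105/2.5),y)
a=carrier()[2];g=a-(a-np.pi/2-y);print("tool yaw",g)
go(C[0],C[1],.046,g)
M=rot(ctrl.get_obs());print("pinks in tool axes from B",[ (M.T@(p-C)).round(3) for p in (f(-15,485),)], )
c=d["color"].astype(int);m=(c[...,0]>150)&(c[...,1]<130)&(c[...,2]>80)
v,u=np.nonzero(m);P=np.array([at(d,x,y) for x,y in zip(u[::40],v[::40])]);L=(P-C)@M;print(L.min(0).round(3),L.max(0).round(3), L[L[:,1]>-.07].round(3)[:8])
```

```text
[ 0.40928123 -0.32164549  0.068     ] [ 0.40905505 -0.32158047  0.06864044] 1.2919047103287338
tool yaw 2.8627010371236303
now [ 0.4089 -0.3225  0.1637] yaw 2.858 shift [0.    0.006 0.588] twist -0.003 or 2.091 -2.097 q5 -2.18
pinks in tool axes from B [array([-0.108, -0.084,  0.   ])]
[nan nan nan] [nan nan nan] [[ 0.131 -0.011  0.056]
 [ 0.089  0.087  0.04 ]
 [ 0.067  0.095  0.064]
 [ 0.062  0.094  0.063]
 [ 0.058 -0.057  0.041]
 [ 0.05  -0.043  0.064]
 [ 0.044 -0.011  0.064]
 [ 0.034 -0.037  0.064]]
  return _methods._mean(a, axis=axis, dtype=dtype,
  ret = ret.dtype.type(ret / rcount)
```

```bash
python3 -m handwheel '[[[0,0.006,0.1,0],[0,0.006,0.25,0],[0,0.006,0.4,0],[0,0.006,0.52,0],[0,0.006,0.58,0],[0,0.006,0.588,0],[0,0.006,0.588,0],[0,0.006,0.588,0]]]' 85 && python3 -m handwheel '[[[0,0,0,0],[0,0,0,0],[0,0,0,0],[0,0,0,0],[0,0,0,0],[0,0,0,0]]]' 0 && python3 -m handwheel '[[[0,0,-0.1,0],[0,0,-0.3,0],[0,0,-0.5,0],[0,0,-0.7,0],[0,0,-0.9,0],[0,0,-0.9,0],[0,0,-0.9,0]]]'
python3 - <<'E'
from h import *
go(*cw(-.086,0),.22,carrier()[2])
E
```

```text
time_s: 23.0
eef_pos: [0.409, -0.3218, 0.0459]
eef_rot: [0.001, 0.142, 0.99, -0.001]
wrist_force: [-0.4, 0.1, 0.3]
opening: 0.994
grasp_force: 0.0
time_s: 23.75
eef_pos: [0.4089, -0.3217, 0.0458]
eef_rot: [0.001, 0.142, 0.99, -0.0]
wrist_force: [-0.8, -0.2, 4.9]
opening: 0.634
grasp_force: 63.3
time_s: 24.62
eef_pos: [0.4079, -0.3205, 0.2238]
eef_rot: [-0.001, 0.142, 0.99, 0.001]
wrist_force: [-0.5, 1.5, -2.5]
opening: 0.642
grasp_force: 63.8
now [ 0.4079 -0.3205  0.2238] yaw 2.857 shift [0.23  2.111 0.021] twist 1.844 or 3.939 -0.25 q5 -2.18
```

```bash
python3 -m handwheel '[[[0.03,0.2,0,0.1],[0.06,0.45,0,0.2],[0.09,0.7,0,0.3],[0.11,0.95,0,0.4],[0.11,0.98,0,0.5],[0.11,0.98,0,0.6],[0.11,0.98,0,0.7],[0.11,0.98,0,0.8],[0.11,0.98,0,0.9],[0.11,0.98,0,0.9]]]'
python3 - <<'E'
from h import *
go(*cw(-.086,0),.22,carrier()[2])
E
```

```text
time_s: 25.88
eef_pos: [0.4413, -0.1263, 0.223]
eef_rot: [-0.002, 0.729, 0.685, -0.001]
wrist_force: [-0.3, 0.0, -2.5]
opening: 0.637
grasp_force: 64.0
now [ 0.4413 -0.1263  0.223 ] yaw 1.509 shift [1.13  0.134 0.016] twist 0.945 or 3.04 -1.149 q5 -0.48
```

```bash
python3 -m handwheel '[[[0.2,0.02,0,0.1],[0.45,0.05,0,0.2],[0.7,0.08,0,0.3],[0.95,0.11,0,0.4],[0.99,0.13,0,0.5],[0.99,0.13,0,0.6],[0.99,0.13,0,0.7],[0.99,0.13,0,0.8],[0.99,0.13,0,0.9],[0.99,0.13,0,0.945]]]' >/dev/null; python3 -m handwheel '[[[0,0,0,0],[0,0,0,0]]]' >/dev/null
python3 - <<'E'
from h import *
go(*cw(-.086,0),.056,carrier()[2])
E
```

```text
now [0.4805 0.0691 0.2243] yaw 0.092 shift [ 0.022 -0.141  0.841] twist 0.001 or 2.096 -2.093 q5 1.38
```

```bash
python3 -m handwheel '[[[0.022,-0.141,0,0],[0.022,-0.141,0.1,0],[0.022,-0.141,0.3,0],[0.022,-0.141,0.3,0]]]'
python3 - <<'E'
from h import *
d=load("top")
print([at(d,293.5,v)[2].round(3) for v in range(268,284,2)])
go(*cw(-.086,0),.056,carrier()[2])
E
```

```text
time_s: 27.88
eef_pos: [0.4799, 0.0977, 0.1619]
eef_rot: [-0.0, 0.999, 0.046, -0.004]
wrist_force: [-0.2, -0.5, -1.9]
opening: 0.635
grasp_force: 64.3
[np.float64(0.019), np.float64(0.099), np.float64(0.1), np.float64(0.102), np.float64(0.103), np.float64(0.102), np.float64(0.098), np.float64(0.096)]
now [0.4799 0.0977 0.1619] yaw 0.091 shift [0.015 0.002 0.53 ] twist 0.001 or 2.095 -2.094 q5 1.44
```

```bash
python3 -m handwheel '[[[0.01,0.002,0.1,0],[0.01,0.002,0.25,0],[0.01,0.002,0.38,0],[0.01,0.002,0.45,0],[0.01,0.002,0.48,0],[0.01,0.002,0.48,0],[0.01,0.002,0.48,0]]]'
python3 - <<'E'
from h import *
go(*cw(-.086,0),.0535,carrier()[2])
E
```

```text
time_s: 28.75
eef_pos: [0.4856, 0.0974, 0.0699]
eef_rot: [0.0, 0.999, 0.045, 0.001]
wrist_force: [-0.7, 0.9, -0.5]
opening: 0.636
grasp_force: 64.3
now [0.4856 0.0974 0.0699] yaw 0.09 shift [-0.017 -0.003  0.082] twist -0.0 or 2.094 -2.095 q5 1.44
```

```bash
python3 -m handwheel '[[[-0.012,-0.003,0.03,0],[-0.012,-0.003,0.05,0],[-0.012,-0.003,0.05,0],[-0.012,-0.003,0.05,0]]]'
python3 - <<'E'
from h import *
go(*cw(-.086,0),.0535,carrier()[2])
E
```

```text
time_s: 29.25
eef_pos: [0.4822, 0.0977, 0.0589]
eef_rot: [-0.0, 0.999, 0.045, -0.0]
wrist_force: [0.4, -0.4, -1.2]
opening: 0.636
grasp_force: 64.3
now [0.4822 0.0977 0.0589] yaw 0.09 shift [-0.001  0.001  0.027] twist -0.001 or 2.094 -2.095 q5 1.44
```

```bash
python3 -m handwheel '[[[0,0,0.01,0],[0,0,0.02,0],[0,0,0.027,0],[0,0,0.027,0],[0,0,0.027,0]]]' && python3 -m handwheel '[[[0,0,0,0],[0,0,0,0],[0,0,0,0],[0,0,0,0],[0,0,-0.1,0],[0,0,-0.3,0],[0,0,-0.6,0],[0,0,-0.9,0],[0,0,-0.95,0],[0,0,-0.95,0]]]' 85
python3 - <<'E'
from h import *
go(.435,.22,.25,carrier()[2]+np.pi+1.35)
c=grab("wrist");save(c[::1],"w7.png");save(grab("top")[150:310,220:330].repeat(3,0).repeat(3,1),"top2.png")
E
```

```text
time_s: 29.88
eef_pos: [0.4822, 0.0977, 0.0538]
eef_rot: [0.0, 0.999, 0.045, -0.0]
wrist_force: [-2.6, -0.3, 5.2]
opening: 0.639
grasp_force: 65.1
time_s: 31.12
eef_pos: [0.4825, 0.0978, 0.2439]
eef_rot: [0.0, 0.999, 0.045, 0.001]
wrist_force: [0.5, 0.1, -0.4]
opening: 0.997
grasp_force: 0.0
now [0.4825 0.0978 0.2439] yaw 0.09 shift [-0.182 -0.63  -0.031] twist 1.194 or 3.288 -0.901 q5 1.44
```

View pics/w7.png

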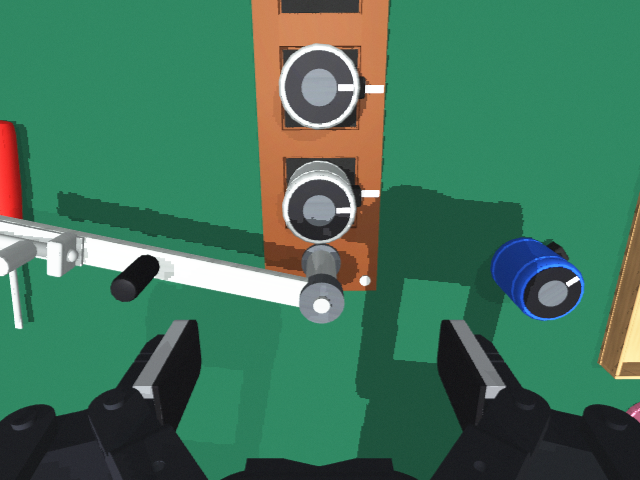

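Both speakers stand seated with pointers towards their lines. The grip post top is at (124,288).

```bash
python3 - <<'E'
from h import *
p=at(load("wrist"),124,288,.136); v=p[:2]-cw(-.15,0); print(p,at(load("wrist"),124,288),np.hypot(*v),np.arctan2(v[1],v[0])-carrier()[2])
E
python3 -m handwheel '[[[-0.1,-0.2,0,-0.1],[-0.18,-0.4,0,-0.2],[-0.18,-0.63,0,-0.3],[-0.18,-0.63,0,-0.4],[-0.18,-0.63,0,-0.5],[-0.18,-0.63,0,-0.6],[-0.18,-0.63,0,-0.7],[-0.18,-0.63,0,-0.8],[-0.18,-0.63,0,-0.901],[-0.18,-0.63,0,-0.901]]]' 60 
python3 -m handwheel '[[[0,0,0,0],[0,0,0,0]]]' >/dev/null
python3 - <<'E'
from h import *
a=carrier()[2]+1.352
go(*(cw(-.15,0)+.13*np.array([np.cos(a),np.sin(a)])),.120,a)
E
```

```text
[0.43756089 0.21851038 0.136     ] [0.43783849 0.21826884 0.13652003] 0.1281624443424707 1.3301280630741383
time_s: 32.48
eef_pos: [0.4341, 0.2197, 0.2413]
eef_rot: [-0.001, 0.752, 0.659, -0.002]
wrist_force: [-0.5, 0.9, 0.4]
opening: 0.701
grasp_force: 0.0
now [0.4349 0.2199 0.243 ] yaw 1.44 shift [0.004 0.001 0.615] twist -0.002 or 2.092 -2.096 q5 0.36
```

```bash
python3 -m handwheel '[[[0.004,0,0.2,0],[0.004,0,0.4,0],[0.004,0,0.55,0],[0.004,0,0.615,0],[0.004,0,0.615,0],[0.004,0,0.615,0]]]' 60 && python3 -m handwheel '[[[0,0,0,0],[0,0,0,0],[0,0,0,0],[0,0,0,0],[0,0,0,0],[0,0,0,0]]]' 0 && python3 -m handwheel '[[[-0.007,0.097,0,0.1],[-0.029,0.192,0,0.2],[-0.065,0.283,0,0.3],[-0.113,0.367,0,0.4],[-0.174,0.443,0,0.5],[-0.246,0.509,0,0.6],[-0.327,0.564,0,0.7],[-0.414,0.606,0,0.8],[-0.470,0.625,0,0.86],[-0.470,0.625,0,0.86]]]'
python3 - <<'E'
from h import *
o=ctrl.get_obs(); p=o["eef_pos"][:2]-cw(-.15,0); print(np.hypot(*p),np.arctan2(p[1],p[0])-carrier()[2])
go(*cw(-.02,0),.12,carrier()[2])
E
```

```text
time_s: 33.48
eef_pos: [0.4362, 0.2211, 0.1218]
eef_rot: [0.001, 0.751, 0.66, 0.001]
wrist_force: [-0.1, -0.4, 0.5]
opening: 0.702
grasp_force: 0.0
time_s: 34.22
eef_pos: [0.4357, 0.2209, 0.1213]
eef_rot: [0.0, 0.751, 0.66, 0.001]
wrist_force: [-0.9, -1.0, 5.3]
opening: 0.19
grasp_force: 58.6
time_s: 35.48
eef_pos: [0.5482, 0.1106, 0.1214]
eef_rot: [0.0, 0.997, 0.075, 0.001]
wrist_force: [1.6, -1.1, 5.1]
opening: 0.189
grasp_force: 58.9
0.13119751205314958 0.0529154999269157
now [0.5482 0.1106 0.1214] yaw 0.151 shift [-0.007  0.034  0.007] twist 0.04 or 2.135 -2.054 q5 1.41
```

```bash
python3 -m handwheel '[[[-0.001,0.012,0,0.015],[-0.002,0.025,0,0.03],[-0.003,0.034,0,0.04],[-0.003,0.04,0,0.04],[-0.003,0.045,0,0.04],[-0.003,0.045,0,0.04],[-0.003,0.045,0,0.04]]]'
python3 - <<'E'
from h import *
o=ctrl.get_obs(); p=o["eef_pos"][:2]-cw(-.15,0); print(np.hypot(*p),np.arctan2(p[1],p[0])-carrier()[2])
E
```

```text
time_s: 36.35
eef_pos: [0.5492, 0.1029, 0.1214]
eef_rot: [-0.0, 0.999, 0.046, 0.002]
wrist_force: [5.3, 0.4, 3.6]
opening: 0.189
grasp_force: 58.9
0.13128828174445795 -0.005838407155491776
```

```bash
python3 -m handwheel '[[[0,0.008,0,0],[0,0.015,0,0],[0,0.015,0,0],[0,0.015,0,0]]]'
```

```text
time_s: 36.85
eef_pos: [0.5492, 0.1025, 0.1214]
eef_rot: [-0.002, 0.999, 0.046, 0.002]
wrist_force: [4.6, 10.0, 5.1]
opening: 0.184
grasp_force: 59.1
```

The bar is against its stop, with 10 N in y. Next: release and go to the knob.

```bash
python3 -m handwheel '[[[0,0,0,0],[0,0,0,0],[0,0,0,0],[0,0,-0.1,0],[0,0,-0.25,0],[0,0,-0.3,0],[0,0,-0.3,0]]]' 60
python3 - <<'E'
from h import *
grab("wrist"); go(*cw(.058,0),.126,carrier()[2])
g=grab("top");save(cv2.resize(g[150:300,250:330],None,fx=4,fy=4,interpolation=cv2.INTER_CUBIC),"top3.png")
E
```

```text
time_s: 37.72
eef_pos: [0.5483, 0.0994, 0.1807]
eef_rot: [0.0, 0.999, 0.046, 0.0]
wrist_force: [-0.3, 1.3, 0.5]
opening: 0.702
grasp_force: 0.0
now [0.5476 0.0994 0.1798] yaw 0.091 shift [ 0.393 -0.02   0.269] twist 0.0 or 2.095 -2.094 q5 1.45
```

```bash
python3 -m handwheel '[[[0.2,-0.02,0,0],[0.39,-0.02,0,0],[0.39,-0.02,0.05,0],[0.39,-0.02,0.2,0],[0.39,-0.02,0.269,0],[0.39,-0.02,0.269,0],[0.39,-0.02,0.269,0]]]'
python3 - <<'E'
from h import *
c=grab("wrist");save(c,"w8.png"); go(*cw(.058,0),.126,carrier()[2])
E
```

```text
time_s: 38.7
eef_pos: [0.6257, 0.1106, 0.1276]
eef_rot: [0.0, 0.999, 0.046, 0.001]
wrist_force: [0.6, 0.5, -0.8]
opening: 0.701
grasp_force: 0.0
now [0.626  0.1106 0.1279] yaw 0.091 shift [-0.002 -0.     0.01 ] twist 0.0 or 2.095 -2.094 q5 1.47
```

View pics/w8.png

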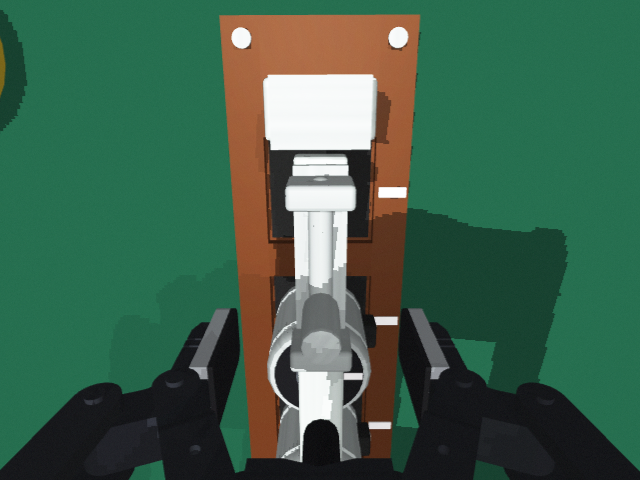

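The knob at (322,340) is centred between the pads, and the bar lies in line with the keeper. Next: grip and slide home.

```bash
python3 -m handwheel '[[[0,0.003,0.01,0],[0,0.003,0.01,0],[0,0.003,0.01,0],[0,0.003,0.01,0],[0,0.003,0.01,0],[0,0.003,0.01,0],[0,0.003,0.01,0]]]' 0 && python3 -m handwheel '[[[0.02,0,0,0],[0.05,0,0,0],[0.08,0,0,0],[0.11,0,0,0],[0.14,0,0,0],[0.165,0,0,0],[0.18,0,0,0],[0.19,0,0,0],[0.19,0,0,0],[0.19,0,0,0]]]'
```

```text
time_s: 39.62
eef_pos: [0.6256, 0.11, 0.1251]
eef_rot: [0.0, 0.999, 0.046, 0.0]
wrist_force: [-1.4, 0.1, 5.5]
opening: 0.147
grasp_force: 58.6
time_s: 40.88
eef_pos: [0.6598, 0.1133, 0.1248]
eef_rot: [0.0, 0.999, 0.046, -0.004]
wrist_force: [-16.6, -2.4, 15.1]
opening: 0.146
grasp_force: 59.6
```

The knob travelled 34 mm and stopped firmly. Next: release, back off and verify.

```bash
python3 -m handwheel '[[[0,0,0,0],[0,0,0,0],[0,0,0,0],[0,0,0,0],[0,0,-0.1,0],[0,0,-0.3,0],[0,0,-0.6,0],[0,0,-0.8,0],[0,0,-0.8,0],[0,0,-0.8,0]]]' 60 && python3 -m handwheel '[[[-0.3,0.1,0,0],[-0.5,0.3,0,0],[-0.5,0.3,0,0],[-0.5,0.3,0,0]]]' >/dev/null
python3 - <<'E'
from h import *
c=grab("wrist");save(c,"w9.png")
E
```

```text
time_s: 42.12
eef_pos: [0.6631, 0.1135, 0.2852]
eef_rot: [0.0, 0.999, 0.046, 0.0]
wrist_force: [-0.3, -0.3, -1.1]
opening: 0.7
grasp_force: 0.0
```

View pics/w9.png

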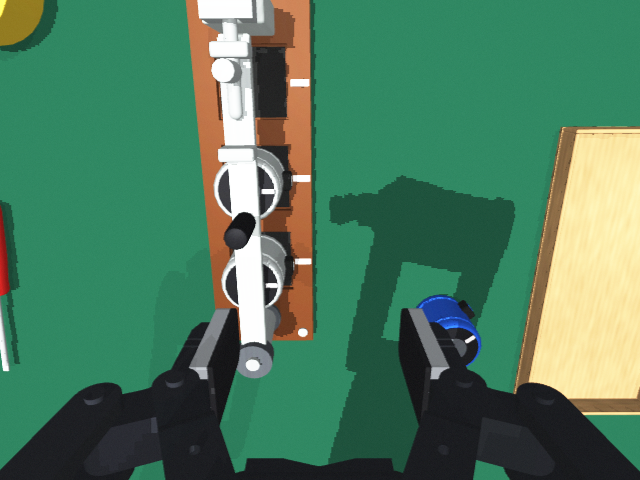

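The bar is shut over both speakers, the knob at (226,70) is forward and the rod is in the keeper. I'll do a final numeric check.

Run:
```python
from h import *
d=load("wrist");v=at(d,226,69,.136)[:2]-cw(-.15,0);print(np.hypot(*v),np.arctan2(v[1],v[0])-carrier()[2])
if np.hypot(*v)>.238: print(ctrl.hand_in())
```

```text
0.24261217618552292 -0.009424296079365221
the job is handed in; nothing more can be done
None
```

The job is handed in: both speakers in the tray now stand seated in pockets 0 and 1, sockets facing their white lines, with the bar shut and the bolt home. The knob measured 242.6 mm from the hinge axis, against 242 mm for fully home.

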